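# Gap gauge in, offset lever held level over its pivot pin

### The arm

A 6-joint arm with a two-finger parallel gripper is mounted at the origin on the work surface. World frame = base frame: x ahead of the robot, y to its left, z up, the work surface at z = 0. Lengths are in m, angles in degrees, forces in N, time in s.
With the tool pointing down it reaches from about 0.25 to 0.725 m from the base axis. Payload 9.7 kg.
Tool frame: the origin (TCP) lies midway between the tips of the shut fingers; the grasp point (between the pads) lies 19 mm behind it; z points along the fingers, x is the direction in which the jaws open and shut, and the axes are right-handed (so a half turn about z gives the same grasp; the last joint's range is limited). The gripper opens to 85 mm and grips with 20 to 120 N. Pads are 22 mm wide; open, the fingers measure 114 mm over their backs; the gripper's body (76 mm by 85 mm) begins 54 mm behind the grasp point. The pads swing forward as they close: fully open they stand 13 mm farther back than shut.
Start: joints at [-67.323, 4.979, 10.078, 95.1, 0, 90], TCP at [0.212, -0.507, 0.231] pointing down, gripper open.
Joint ranges: [-179.16, 179.16], [-48.56, 103.87], [-65.8, 70.77], [-126.05, 130.52], [-82.76, 87.17], [-180, 180]. Speed limits (degrees/s): [127.2, 127.2, 147.25, 180, 180, 180].

### API

Orientations are given as [roll, pitch, yaw] about the fixed x, y, z axes, in that order (R = Rz(yaw) Ry(pitch) Rx(roll)).
In Python, from workcell import sensors, camera, get_calibration, bot, recognise, place_of gives the robot as it stands. The module is installed in compiled form; this text tells all that it offers.
- The arm moves only by the tool send_rows, never from a script. Its argument "plan" is a list of rows, each a list of 3 entries, a list of its own where there are three numbers: the shift along the tool's x, y, z normalised to -1 to 1, where 1 is 0.3 m, then the turn, a rotation vector about the tool's x, y, z normalised to -1 to 1, where 1 is pi rad, then the closure, from -1 (fully open) to 1 (shut). In form: [[[x, y, z], [rx, ry, rz], claw], ...]. A call has 1 to 10 rows; each row is the pose to reach, as a shift and turn from the pose commanded when the call began, along the tool's axes at that moment, turning the shorter way round; what a row does not reach only later rows make up. A row lasts 1/10 s, in which the tool goes at most 50 mm and 8.59 degrees, less where a joint would pass 70% of its speed; a pose out of reach is approached as far as the arm can. A call with a number of a shift or a turn outside -1 to 1 is refused whole. A call with a gripper value outside its range is refused whole. The fingers move at their own pace and stop on an object; "force" is the grip in N (left out, the last holds). Time passes only in rows, so rows that repeat a pose let the fingers close. It gives the time, the measured TCP pose, the force and the opening at its end, in the units of the state.
- sensors.get_obs(): the state, without advancing time (a new reading comes with each control period).
- camera(name): name is "scene" or "top" or "wrist"; returns the picture (384x512x3 uint8, blue, green, red); there is no depth.
- get_calibration(name): a dict with "fx", "fy", "cx", "cy" (pixels), "R" (3x3) and "t" (3): a world point X has camera coordinates R X + t. Camera axes: x right, y down, z forward; pixel columns grow to the right and rows downward; lengths in m; the calibration is good to about 2 mm. A picture is of the moment at which its call begins: read the wrist's pose just before it. get_calibration takes no time and is no camera call; for the wrist camera it gives the pose at the moment of the call.
- bot.job_done(): hands the job in, once; it reports no verdict.
Trained networks look in the newest picture that a camera, given by its name, has taken for a name from the list of things; names that differ only in an ending like _2 or _b are one class to them, and where a whole thing is asked for, a point or a joint stands for the part that bears it (a point fixed in the world has none). Each returns a list of dicts, best first, with "p" (0 to 1); they miss things now and then, are a little off and sometimes report something else, mostly with a low value. They report only what shows in the picture. A call takes as long as a camera call. They do not tell look-alikes from the thing itself.
- recognise(label, camera): "point" ([column, row] in pixels, amid what is visible of it).
- place_of(label, camera): "point" ([column, row] in pixels: a listed point, or the origin of a listed thing).
The state is a dict: "time": time; "q": joint angles; "qd": joint speeds; "joint_efforts": joint torques, N m; "ee_pos": TCP position; "tcp_rot": TCP orientation; "wrist_force": force on the tool from outside, world axes, zero at the start; "torque": the same for the moment, N m; "opening": finger opening in m.
Only numpy, scipy, OpenCV 4.12 (cv2) and the standard library are available. Lean on these libraries where they do the work, as an engineer would, in place of code of your own. Each camera call takes 0.05 s, during which the arm holds its last target. There are 200 camera calls.

### The job

Move the flat gap gauge from its rack into the slot of the aluminium assembly plate, blade down and pushed fully home until its grip sits on the plate, and let go of it. Then pick up the offset lever by its balance point, which is much nearer the big hub than the middle, and finish holding it still and level, with the hub about 50 mm clear above the tip of the pivot pin and the lever's small end over the square rest pad: do not lower it onto the pin and do not let go, the program ends while the gripper holds it. Leave the other tools and parts where they are.

Things in the scene. Friction and masses are not known exactly. Their poses are not given: they have to be found in the camera images.
- plate: aluminium assembly plate, fixed to the bench, 130 (its x) x 210 (its y) x 45 mm high; origin at the centre of its underside, z up. On its top: a steel pivot pin, a square steel rest pad and a narrow slot; a small loose cap screw stands on it
- slot (a point): centre of the slot's mouth in the plate's top face, at (35, -10, 45) mm of the plate. The slot goes through the plate, is 7.5 mm wide along the plate's x and 28 mm long along the plate's y; its mouth has a 1.5 mm chamfer
- pin_top (a point): centre of the top of the upright pivot pin, 16 mm diameter, 20 mm high above the plate, at (-25, 75, 65) mm of the plate, near the same long edge as the rest pad (the loose cap screw stands near the other long edge and is taller); axes as the plate's
- pad_top (a point): centre of the top of the square rest pad (30 x 30 x 6 mm high) on the plate, at (-25, -75, 51) mm of the plate, 150 mm from the pin along the plate's -y
- rack: small aluminium gauge rack, fixed, 120 (its x) x 45 (its y) x 45 mm high; origin at the centre of its underside. The gap gauge stands in its slot at x = -30 mm, a round pin gauge in its hole at x = +35 mm
- gauge: gap gauge, steel, about 0.12 kg, starts standing blade down in the rack. Flat blade 24 (x) x 5 (y) mm, 40 mm long, under a flat block grip 40 (x) x 14 (y) x 36 mm high. Origin where the blade meets the grip (centre of the grip's underside), z up; so at rest in the rack or in the plate the origin is 45 mm above the bench. The same either way round
- lever: offset lever of steel, about 0.45 to 0.8 kg, lying on the board: a big hub ring (48 mm diameter, 32 mm high, 20 mm bore) at one end, a straight bar 14 mm wide and 16 mm high (from 10 to 26 mm above the lever's underside) and a small round end (20 mm diameter, 32 mm high) 150 mm from the hub. Origin at the centre of the hub's underside, x along the bar towards the small end, z up. The balance point is on the bar, 44 mm from the hub's centre (20 mm past the hub's rim)
- hub (a point): centre of the underside of the lever's hub (the lever's origin)
- lever_end (a point): centre of the underside of the lever's small end, 150 mm along x from the hub
- board: plywood setting-down board under the lever, fixed, 250 (its x) x 120 x 25 mm high, origin at the centre of its underside
- pin_gauge: bystander: round pin gauge in the rack's hole, knob 22 mm diameter, 18 mm high above the rack; origin at the knob's underside
- screw: bystander: loose cap screw standing head down on the plate, head 18 mm diameter, 42 mm high in all; origin at its underside
- big_key: bystander: T-handled hex key, 160 mm shank along its x, black handle 110 mm across, lying on the bench, 18 mm high; origin under the handle
- small_key: bystander: T-handled hex key, 110 mm shank along its x, handle 82 mm across, lying on the bench, 18 mm high; origin under the handle
- driver: bystander: screwdriver with black handle, 130 mm long along its x, lying on the bench
- tin: bystander: open aluminium bowl, 76 mm diameter, 35 mm high; origin at its underside
- oiler: bystander: white oil bottle, 50 mm diameter, 100 mm high; origin at its underside
Things that resemble listed ones, but are neither listed nor needed, are in the scene too. What is shaped like the gauge but orange is not meant. There is more than one size of the plate; the one meant has the size given above.

How it is judged (in metres and radians):
On the way, in this order (a step that is already met when the one before it is completed fails the run):
1. the gap gauge stands fully home in the plate's slot, upright, let go (horizontal distance between gauge and slot below 0.004 m and z of gauge in the frame of plate between 0.04 and 0.048 m and angle between gauge's own z axis and vertical below 0.06 rad and angle between the x axis of gauge and the y axis of plate, either way round below 0.2 rad and contact force between gauge and the fingers below 0.1 N and distance of lever from where it was at the start of the episode below 0.03 m), for 0.2 s.
2. the lever is lifted clear of the board (height (world z) of lever above 0.05 m and contact force between lever and board below 0.1 N and contact force between lever and the fingers above 1 N), for 0.1 s.
At the end, for the whole second after the job is handed in: Gauge seated in the slot (4 mm sideways, 3 mm in height), upright, released. Lever carried by the fingers alone, gripped within 16 mm of its balance point; hub within 15 mm sideways of the pin and 25-80 mm above its tip, small end within 20 mm sideways of the pad, level to 0.09 rad, still (horizontal distance between gauge and slot below 0.004 m and z of gauge in the frame of plate between 0.04 and 0.048 m and angle between gauge's own z axis and vertical below 0.06 rad and angle between the x axis of gauge and the y axis of plate, either way round below 0.2 rad and contact force between gauge and the fingers below 0.1 N and horizontal distance between hub and pin_top below 0.015 m and horizontal distance between lever_end and pad_top below 0.02 m and z of hub in the frame of pin_top between 0.025 and 0.08 m and angle between lever's own z axis and vertical below 0.09 rad and x of the grasp point in the frame of lever between 0.028 and 0.06 m and contact force between lever and the fingers above 1 N and contact force between lever and plate below 0.1 N and contact force between lever and gauge below 0.1 N and contact force between lever and board below 0.1 N and linear speed of lever below 0.02 m/s and angular speed of lever below 0.15 rad/s); the arm keeps its last pose, push and grip.
It fails at once if a bystander is moved more than 30 mm (distance of any of pin_gauge, screw, big_key, small_key, driver, tin, oiler from where it was at the start of the episode above 0.03 m).
It also fails if it takes over 58 s, if anything falls off the work surface, if the arm or the gripper's body presses on something with over 40 N, if the wrist force passes 120 N, or if a joint passes its speed limit or range.

## Working session

There is one attempt and no reset: what is moved stays moved. The work goes in short steps, Python scripts to look and compute and a tool call to move; the robot and the scene stay as the last step left them, time stands still between calls to the robot, and variables do not carry over. Pictures are saved under pics/ and viewed, on a budget of 10 in all, crops included, one or two more only if the job needs it, and the job is handed in when it is done.

Besides the shell and the picture viewer there is one more tool, called after "Emit:" as name([rows], argument=value, ...), one row to a line, values as JSON. send_rows: Moves the arm, as the interface text tells. Scaled input: -1 to 1 covers 0.3 m each way for a shift and pi rad each way for a turn. Its arguments: {"type":"object","properties":{"plan":{"type":"array"},"force":{"type":"number"}},"required":["plan"]}

```bash
mkdir -p pics
cat > h.py <<'E'
import numpy as np, cv2
from workcell import sensors, camera, get_calibration, bot, recognise, place_of
def ray(cal,p):
    R=np.array(cal["R"]);t=np.array(cal["t"])
    d=R.T@np.array([(p[0]-cal["cx"])/cal["fx"],(p[1]-cal["cy"])/cal["fy"],1.])
    return -R.T@t,d
def at_z(cal,p,z):
    o,d=ray(cal,p);return o+d*(z-o[2])/d[2]
def proj(cal,X):
    c=np.array(cal["R"])@np.array(X)+np.array(cal["t"])
    return np.array([cal["fx"]*c[0]/c[2]+cal["cx"],cal["fy"]*c[1]/c[2]+cal["cy"]])
E
python3 - <<'E'
from h import *
np.set_printoptions(precision=4,suppress=True)
print(sensors.get_obs())
for n in ["top","scene"]:
    im=camera(n);cv2.imwrite(f"pics/{n}0.png",cv2.resize(im,(800,600),interpolation=cv2.INTER_CUBIC));cv2.imwrite(f"pics/raw_{n}0.png",im)
c=get_calibration("top");print(-np.array(c["R"]).T@c["t"],c["fx"])
for l,z in [("plate",0.0),("slot",.045),("pin_top",.065),("pad_top",.051),("rack",0),("gauge",.045),("hub",.025),("lever_end",.025),("board",0),("screw",.045),("pin_gauge",.045)]:
    for d in place_of(l,"top")[:4]:
        print(l,np.round(d["point"],1),round(d["p"],2),at_z(c,d["point"],z)[:2])
print(sensors.get_obs()["time"])
E
```

```text
{'time': 0.0, 'q': array([-67.322 ,   5.0111,  10.0335,  95.0987,   0.0001,  90.0016]), 'qd': array([ 0.0519,  0.0192,  0.0298, -0.0351, -0.0563, -0.0775]), 'joint_efforts': array([ -0.0022, -52.0392,  46.4802,   0.0164,   0.0001,   0.    ]), 'ee_pos': array([ 0.212 , -0.5073,  0.2306]), 'tcp_rot': array([-179.9999,    0.0762,  -67.3236]), 'wrist_force': array([0.418 , 0.1787, 0.3954]), 'torque': array([-0.0144,  0.0105,  0.0011]), 'opening': 0.08571421381684313}
[ 0.4884 -0.0135  1.118 ] 351.91063347656115
plate [309.4 199.7] 0.89 [ 0.5536 -0.2011]
plate [342.8 135.3] 0.82 [ 0.7645 -0.3066]
plate [332.9 274.8] 0.22 [ 0.3198 -0.2774]
slot [310.  185.9] 0.97 [ 0.5933 -0.1949]
slot [345.4 121.3] 0.88 [ 0.7978 -0.3027]
slot [152.9 234.7] 0.74 [0.4334 0.279 ]
slot [289.9 253.8] 0.33 [ 0.386  -0.1365]
pin_top [292.  210.4] 0.92 [ 0.5165 -0.1385]
pin_top [329. 137.] 0.88 [ 0.7421 -0.2476]
pad_top [335.6 202.3] 0.84 [ 0.5446 -0.2722]
pad_top [362.2 134.9] 0.82 [ 0.7547 -0.3531]
pad_top [311.4 199.1] 0.6 [ 0.5526 -0.1986]
pad_top [233.6 176.3] 0.52 [0.6164 0.0397]
rack [232.6 185.9] 0.94 [0.5917 0.0445]
gauge [226.8 194.4] 0.65 [0.561  0.0592]
gauge [201.8 195.9] 0.59 [0.5546 0.1353]
gauge [292.  212.2] 0.56 [ 0.5115 -0.1409]
hub [154.9 234.1] 0.72 [0.4344 0.2784]
lever_end [146.6 183.8] 0.56 [0.5894 0.3113]
board [153.8 207.6] 0.94 [0.5165 0.2923]
screw [229.5 177.5] 0.44 [0.6132 0.0524]
screw [286.8 192.6] 0.42 [ 0.571  -0.1241]
screw [268.5 129.3] 0.25 [ 0.7665 -0.0641]
pin_gauge [231.8 176.8] 0.59 [0.6155 0.0454]
0.65
```

View pics/top0.png

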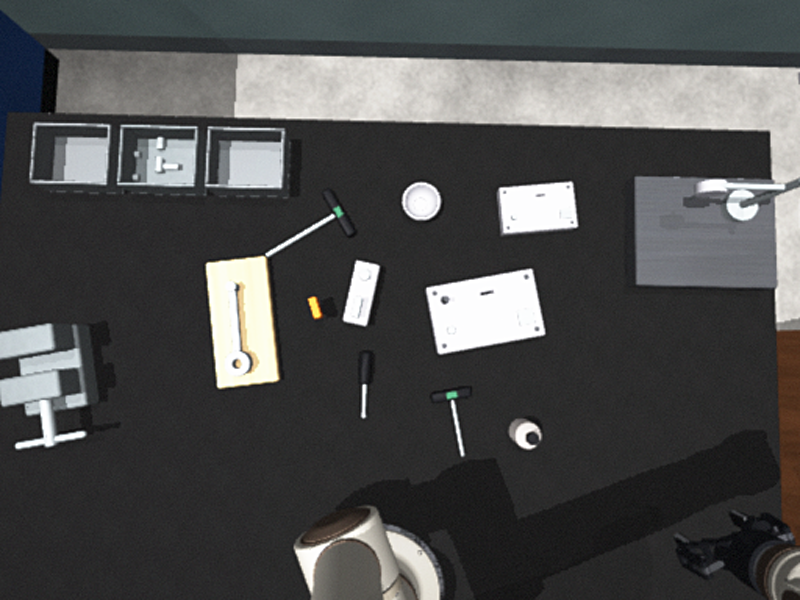

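The full-size plate is the larger one at (486,310); the one at (538,208) is smaller. The gauge is the metal block in the rack at (360,305), and the orange look-alike at (316,307) isn't it. The lever lies on the board, with its hub at (239,362) and its small end at (234,287).

```bash
cat >> h.py <<'E'
from scipy.spatial.transform import Rotation as Ro
np.set_printoptions(precision=4,suppress=True)
def plan(x,y,z,yaw,frm=None):
    """normalised shift/turn from the measured pose (or frm=(x,y,z,yaw) tool-down) to tool-down target"""
    o=sensors.get_obs()
    if frm is None: p=o["ee_pos"];R=Ro.from_euler("xyz",o["tcp_rot"],degrees=True)
    else: p=np.array(frm[:3]);R=Ro.from_euler("xyz",[180,0,frm[3]],degrees=True)
    T=Ro.from_euler("xyz",[180,0,yaw],degrees=True)
    s=R.inv().apply(np.array([x,y,z])-p)/.3; r=(R.inv()*T).as_rotvec()/np.pi
    print("from",p,"shift",s,"turn",r,"dist",np.linalg.norm(s)*.3,"deg",np.linalg.norm(r)*180)
E
python3 - <<'E'
from h import *
c=get_calibration("wrist");R=np.array(c["R"]);o=sensors.get_obs()
Rt=Ro.from_euler("xyz",o["tcp_rot"],degrees=True).as_matrix()
print("cam in tool",Rt.T@(-R.T@c["t"]-o["ee_pos"]),"view axis",Rt.T@R[2],c["fx"])
plan(.40,-.33,.30,-27); plan(.53,-.2,.30,12,(.40,-.33,.30,-27))
E
```

```text
cam in tool [-0.0001 -0.07   -0.1432] view axis [-0.0002  0.2763  0.9611] 275.3792434328281
from [ 0.212  -0.5075  0.2313] shift [-0.3043 -0.8062 -0.229 ] turn [ 0.    -0.    -0.224] dist 0.267490934867378 deg 40.32218137054847
from [ 0.4  -0.33  0.3 ] shift [ 0.1894 -0.5828 -0.    ] turn [ 0.      0.     -0.2167] dist 0.18384776310850234 deg 39.00000000000001
```

Emit:
send_rows([
  [[-0.304,-0.806,-0.1],[0,0,-0.224],-1],
  [[-0.304,-0.806,-0.1],[0,0,-0.224],-1],
  [[-0.304,-0.806,-0.1],[0,0,-0.224],-1],
  [[-0.304,-0.806,-0.1],[0,0,-0.224],-1],
  [[-0.304,-0.806,-0.1],[0,0,-0.224],-1],
  [[-0.304,-0.806,-0.1],[0,0,-0.224],-1],
])

```text
time: 1.25
ee_pos: [0.4028, -0.3271, 0.262]
tcp_rot: [-180.0, -0.1, -26.6]
wrist_force: [-1.1, 0.1, 0.4]
opening: 0.0855
```

```bash
python3 -c "
from h import *
plan(.54,-.16,.24,12)"
```

```text
from [ 0.4028 -0.3271  0.262 ] shift [ 0.1598 -0.7026  0.0739] turn [-0.0001 -0.0004 -0.2143] dist 0.21731055774513786 deg 38.56891329245338
```

Emit:
send_rows([
  [[0.16,-0.703,0.074],[0,0,-0.214],-1],
  [[0.16,-0.703,0.074],[0,0,-0.214],-1],
  [[0.16,-0.703,0.074],[0,0,-0.214],-1],
  [[0.16,-0.703,0.074],[0,0,-0.214],-1],
  [[0.16,-0.703,0.074],[0,0,-0.214],-1],
  [[0.16,-0.703,0.074],[0,0,-0.214],-1],
  [[0.16,-0.703,0.074],[0,0,-0.214],-1],
])

```text
time: 1.95
ee_pos: [0.5383, -0.1642, 0.239]
tcp_rot: [180.0, 0.0, 11.4]
wrist_force: [-1.0, 0.9, -0.4]
opening: 0.0856
```

```bash
cat >> h.py <<'E'
def look(labels,fn,cam="wrist"):
    c=get_calibration(cam); im=camera(cam); cv2.imwrite("pics/raw_"+fn,im)
    v=cv2.resize(im,(800,600),interpolation=cv2.INTER_CUBIC)
    for l,z in labels:
        for d in place_of(l,cam)[:3]:
            X=at_z(c,d["point"],z); print(l,np.round(d["point"],1),round(d["p"],2),X[:2])
            if d["p"]>.4: cv2.drawMarker(v,tuple(int(a*1.5625) for a in d["point"]),(0,0,255),0,12,1)
    cv2.imwrite("pics/"+fn,v); print(sensors.get_obs()["time"]); return c,im
E
python3 - <<'E'
from h import *
look([("plate",0),("slot",.045),("pin_top",.065),("pad_top",.051),("screw",.045)],"w1.png")
plan(.54,.08,.24,77)
E
```

```text
plate [377.  273.9] 0.93 [ 0.7645 -0.3009]
plate [261.2 187.5] 0.85 [ 0.5559 -0.1984]
slot [285.2 203.2] 0.74 [ 0.5869 -0.2008]
pin_top [387.3 263.5] 0.96 [ 0.7319 -0.2487]
pin_top [239.  139.1] 0.8 [ 0.514  -0.1299]
pad_top [240.  249.4] 0.89 [ 0.5416 -0.2743]
screw [286.8 132.4] 0.73 [ 0.5682 -0.1129]
screw [237.3 139. ] 0.24 [ 0.5113 -0.1324]
2.25
from [ 0.5381 -0.1649  0.2394] shift [ 0.1677 -0.7988 -0.0021] turn [ 0.0002 -0.0001 -0.3644] dist 0.24487463161301645 deg 65.5962278116346
```

View pics/w1.png

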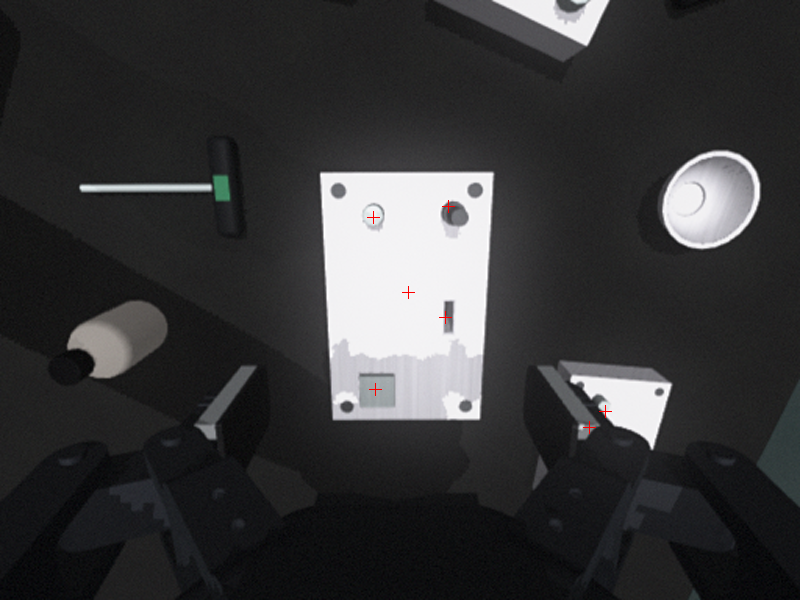

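The wrist view shows the target plate with corners at (320,172), (494,172), (481,420) and (333,420). The slot is at (448,317), the pin at (373,215), the pad at (377,390) and the screw at (455,215).

Emit:
send_rows([
  [[0.168,-0.8,0],[0,0,-0.364],-1],
  [[0.168,-0.8,0],[0,0,-0.364],-1],
  [[0.168,-0.8,0],[0,0,-0.364],-1],
  [[0.168,-0.8,0],[0,0,-0.364],-1],
  [[0.168,-0.8,0],[0,0,-0.364],-1],
  [[0.168,-0.8,0],[0,0,-0.364],-1],
  [[0.168,-0.8,0],[0,0,-0.364],-1],
  [[0.168,-0.8,0],[0,0,-0.364],-1],
  [[0.168,-0.8,0],[0,0,-0.364],-1],
])

```text
time: 3.15
ee_pos: [0.5399, 0.081, 0.2392]
tcp_rot: [180.0, -0.0, 77.1]
wrist_force: [0.5, -0.5, 0.7]
opening: 0.0852
```

Run:
```python
from h import *
look([("rack",0),("gauge",.045),("pin_gauge",.045),("hub",.025),("lever_end",.025)],"w2.png")
print(sensors.get_obs()["ee_pos"])
```

```text
rack [237.1 191.8] 0.86 [0.5768 0.0479]
gauge [297.3 164.9] 0.97 [0.5473 0.1349]
gauge [235.3 182.8] 0.72 [0.5524 0.0543]
pin_gauge [239.4 234.2] 0.78 [0.6225 0.0424]
hub [401.8  46.7] 0.85 [0.4405 0.2826]
hub [197.3  63.7] 0.37 [0.4043 0.0431]
lever_end [423.6 163.4] 0.82 [0.587  0.2993]
3.45
[0.54   0.081  0.2391]
```

View pics/w2.png

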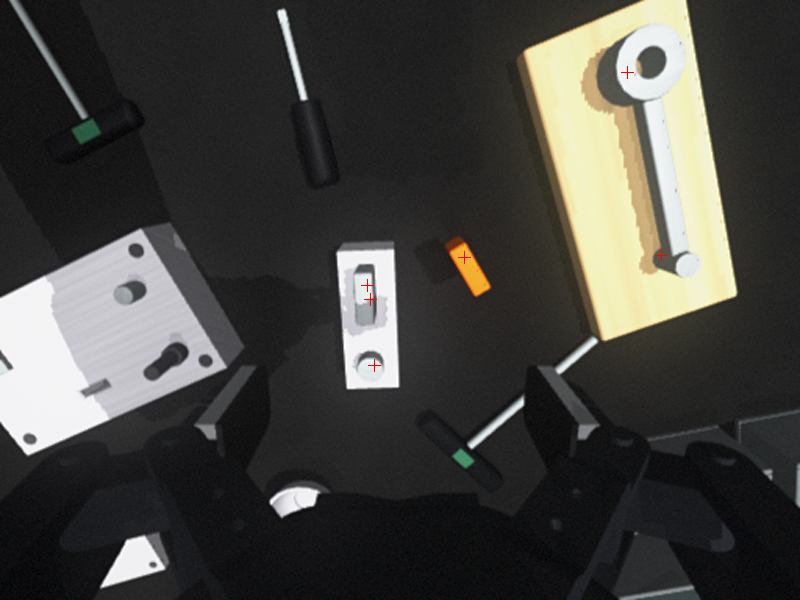

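This view shows the gauge in the rack, a metal block at (365,293), with the pin gauge knob at (370,365). The orange look-alike lies outside the rack at (467,267) and isn't meant. The grey block in the rack fits the description, so I'll confirm it in a crop and fit the rack and plate.

```bash
cat >> h.py <<'E'
def wcal(pos,rot):
    """wrist calibration for a TCP pose"""
    c=dict(get_calibration("wrist"));o=sensors.get_obs()
    A=Ro.from_euler("xyz",o["tcp_rot"],degrees=True).as_matrix();R=np.array(c["R"])
    ct=A.T@(-R.T@c["t"]-o["ee_pos"]);B=Ro.from_euler("xyz",rot,degrees=True).as_matrix()
    R2=R@A@B.T;p=np.array(pos)+B@ct;c["R"]=R2;c["t"]=-R2@p;return c
def fit(world,local):
    """2D rigid fit: returns yaw(deg), t, residuals"""
    W=np.array(world);L=np.array(local,float);w=W.mean(0);l=L.mean(0)
    H=(L-l).T@(W-w);a=np.arctan2(H[0,1]-H[1,0],H[0,0]+H[1,1])
    M=np.array([[np.cos(a),-np.sin(a)],[np.sin(a),np.cos(a)]]);t=w-M@l
    return np.degrees(a),t,(L@M.T+t-W)*1000
E
python3 - <<'E'
from h import *
s=1.5625
c=get_calibration("wrist")
im=cv2.imread("pics/raw_w2.png");cv2.imwrite("pics/c2.png",cv2.resize(im[140:260,190:320],None,fx=5,fy=5,interpolation=cv2.INTER_CUBIC))
pc=[(337,252),(394,250),(399,387),(347,388)]
W=[at_z(c,(x/s,y/s),.045)[:2] for x,y in pc]
# tool yaw 77: image up = world -x side; image right = +y
L=[(-.06,-.0225),(-.06,.0225),(.06,.0225),(.06,-.0225)]
a,t,r=fit(W,L);print("rack",a,t,r.round(1).tolist())
print("gauge",t-.03*np.array([np.cos(np.radians(a)),np.sin(np.radians(a))]))
c1=wcal((.5381,-.1649,.2394),(180,0,11.4))
pc=[(320,172),(494,172),(481,420),(333,420)]
W=[at_z(c1,(x/s,y/s),.045)[:2] for x,y in pc]
L=[(-.065,.105),(.065,.105),(.065,-.105),(-.065,-.105)]
a,t,r=fit(W,L);print("plate",a,t,r.round(1).tolist())
E
```

```text
rack -11.135915515696363 [0.5832 0.048 ] [[-0.1, 0.2], [-0.1, -0.0], [-0.2, -0.1], [0.4, -0.0]]
gauge [0.5538 0.0538]
plate 11.667412150258135 [ 0.5537 -0.198 ] [[1.0, -1.1], [-0.3, -0.7], [-1.2, 1.0], [0.4, 0.8]]
```

View pics/c2.png

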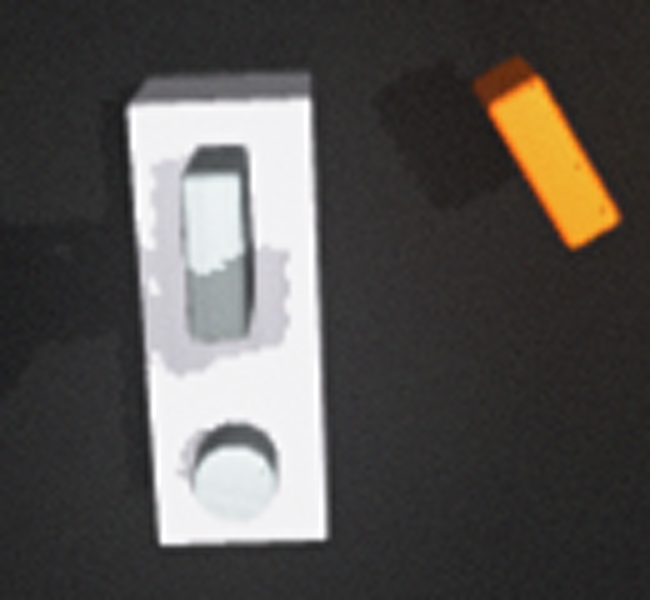

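The crop confirms it: grey block grip in the rack at (215,260), the orange one separate at (555,155).

Run:
```python
from h import *
c=get_calibration("wrist")
W=[at_z(c,(190+x/5,140+y/5),.081)[:2] for x,y in [(183,175),(243,172),(250,340),(190,340)]]
a,t,r=fit(W,[(-.02,-.007),(-.02,.007),(.02,.007),(.02,-.007)]);print("gauge",a,t,r.round(1).tolist())
t=(t+np.array([.5538,.0538]))/2
print(t);plan(t[0],t[1],.12,79); plan(t[0],t[1],.05,79)
```

```text
gauge -11.899926384598382 [0.5533 0.0541] [[-0.5, -0.2], [0.1, 0.2], [0.1, 0.0], [0.3, -0.1]]
[0.5536 0.054 ]
from [0.54   0.081  0.2391] shift [-0.0777  0.0644  0.3971] turn [ 0.     -0.     -0.0115] dist 0.12292255608164557 deg 2.0681692924283825
from [0.54   0.081  0.2391] shift [-0.0777  0.0644  0.6305] turn [ 0.     -0.     -0.0115] dist 0.19154486913758695 deg 2.0681692924283825
```

Emit:
send_rows([
  [[-0.078,0.064,0.2],[0,0,-0.01],-0.3],
  [[-0.078,0.064,0.35],[0,0,-0.01],-0.3],
  [[-0.078,0.064,0.45],[0,0,-0.01],-0.3],
  [[-0.078,0.064,0.55],[0,0,-0.01],-0.3],
  [[-0.078,0.064,0.61],[0,0,-0.01],-0.3],
  [[-0.078,0.064,0.63],[0,0,-0.01],-0.3],
  [[-0.078,0.064,0.63],[0,0,-0.01],-0.3],
  [[-0.078,0.064,0.63],[0,0,-0.01],0.3],
  [[-0.078,0.064,0.63],[0,0,-0.01],1],
  [[-0.078,0.064,0.63],[0,0,-0.01],1],
], force=40)

```text
time: 4.45
ee_pos: [0.5541, 0.0542, 0.0514]
tcp_rot: [179.9, -0.0, 78.8]
wrist_force: [-2.3, -0.1, 8.0]
opening: 0.0133
```

Emit:
send_rows([
  [[0,0,0],[0,0,0],1],
  [[0,0,0],[0,0,0],1],
  [[0,0,0],[0,0,0],1],
  [[0,0,0],[0,0,0],1],
])

```text
time: 4.85
ee_pos: [0.5541, 0.0542, 0.0514]
tcp_rot: [179.9, -0.0, 78.8]
wrist_force: [-1.4, 0.5, 6.5]
opening: 0.0134
```

Run:
```python
from h import *
o=sensors.get_obs();print({k:o[k] for k in("time","ee_pos","tcp_rot","wrist_force","opening")})
camera("wrist")
c=get_calibration("wrist")
for d in place_of("gauge","wrist"): print(d["point"],d["p"],at_z(c,d["point"],.045))
```

```text
{'time': 4.85, 'ee_pos': array([0.5541, 0.0542, 0.0514]), 'tcp_rot': array([179.8859,  -0.03  ,  78.8348]), 'wrist_force': array([-1.397 ,  0.5053,  6.4771]), 'opening': 0.013394554389917103}
[386.6, 202.6] 0.7 [0.5502 0.1327 0.045 ]
```

Run:
```python
from h import *
plan(.575,-.09,.19,45);plan(.598,-.240,.19,11.7,(.575,-.09,.19,45))
```

```text
from [0.5541 0.0542 0.0514] shift [-0.4578  0.1622 -0.4621] turn [ 0.0006 -0.0003  0.188 ] dist 0.20111309856296877 deg 33.83525228865622
from [ 0.575 -0.09   0.19 ] shift [-0.2993  0.4078  0.    ] turn [ 0.    -0.     0.185] dist 0.15175308893067052 deg 33.300000000000004
```

Emit:
send_rows([
  [[0,0,-0.08],[0,0,0],1],
  [[0,0,-0.2],[0,0,0],1],
  [[0,0,-0.34],[0,0,0],1],
  [[-0.07,0.02,-0.46],[0,0,0.03],1],
  [[-0.458,0.162,-0.462],[0,0,0.188],1],
  [[-0.458,0.162,-0.462],[0,0,0.188],1],
  [[-0.458,0.162,-0.462],[0,0,0.188],1],
  [[-0.458,0.162,-0.462],[0,0,0.188],1],
  [[-0.458,0.162,-0.462],[0,0,0.188],1],
])

```text
time: 5.85
ee_pos: [0.5744, -0.0909, 0.1884]
tcp_rot: [-180.0, 0.0, 44.9]
wrist_force: [0.8, -0.1, -1.1]
opening: 0.0135
```

Run:
```python
from h import *
print(sensors.get_obs()["tcp_rot"]);plan(.598,-.240,.19,11.7)
```

```text
[-179.9701    0.0132   44.8744]
from [ 0.5744 -0.0909  0.1884] shift [-0.2949  0.4076 -0.0054] turn [-0.0001  0.0001  0.1843] dist 0.1509356183779336 deg 33.17436865379975
```

Emit:
send_rows([
  [[-0.295,0.408,0],[0,0,0.184],1],
  [[-0.295,0.408,0],[0,0,0.184],1],
  [[-0.295,0.408,0],[0,0,0.184],1],
  [[-0.295,0.408,0],[0,0,0.184],1],
  [[-0.295,0.408,0],[0,0,0.184],1],
  [[-0.295,0.408,0],[0,0,0.184],1],
])

```text
time: 6.45
ee_pos: [0.5985, -0.2382, 0.1887]
tcp_rot: [-180.0, 0.0, 12.2]
wrist_force: [0.2, -0.4, -1.1]
opening: 0.0131
```

Run:
```python
from h import *
o=sensors.get_obs();print(o["ee_pos"],o["tcp_rot"],o["wrist_force"])
c,im=look([("slot",.045),("pad_top",.051),("pin_top",.065)],"w3.png")
p=proj(c,(.590,-.2007,.045));print("expected slot px*1.5625",p*1.5625)
```

```text
[ 0.5985 -0.2382  0.1887] [-179.9751    0.0101   12.2033] [ 0.2447 -0.4415 -1.1153]
slot [250.6 138.8] 0.9 [ 0.5864 -0.1981]
slot [391.5 264.2] 0.78 [ 0.7784 -0.3055]
pad_top [197.5 201.9] 0.65 [ 0.5445 -0.2752]
pin_top [375.7 218.1] 0.86 [ 0.7302 -0.2483]
pin_top [185.9  43.6] 0.63 [ 0.5137 -0.1275]
6.65
expected slot px*1.5625 [396.0433 221.9426]
```

View pics/w3.png

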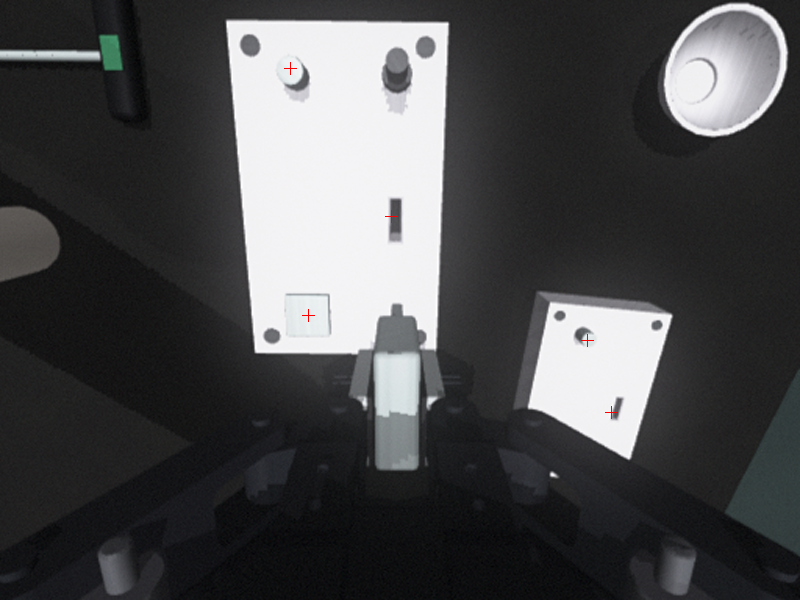

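The slot shows at (395,219), which agrees with the fit's predicted (396,222). The gauge hangs in the fingers with its top face at (374–420, 352–470).

Run:
```python
from h import *
s=1.5625
o=sensors.get_obs();c=get_calibration("wrist")
im=cv2.cvtColor(cv2.imread("pics/raw_w3.png"),cv2.COLOR_BGR2GRAY)
r=im[120:162,238:268];print(r[::3,8:22])
m=(r<170).astype(np.uint8);n,l,st,ce=cv2.connectedComponentsWithStats(m);print(st[1:],ce[1:]+[238,120])
W=[at_z(c,(x/s,y/s),.2183)[:2] for x,y in[(373.5,352),(420.5,352),(418,470),(376,470)]]
print("gauge top",[fit(W,[(-.007,.02),(.007,.02),(.007,-.02),(-.007,-.02)])[i] for i in(0,1)],o["ee_pos"],o["tcp_rot"][2])
W=[at_z(c,(x/s,y/s),.045)[:2] for x,y in[(228,21),(449,24),(437,353),(255,353)]]
L=[(-.065,.105),(.065,.105),(.065,-.105),(-.065,-.105)]
a,t,rr=fit(W,L);print("plate",a,t,rr.round(1).tolist())
M=Ro.from_euler("z",a,degrees=True).as_matrix()[:2,:2]
for q in[(.035,-.01),(-.025,.075),(-.025,-.075)]:print(t+M@np.array(q))
for i in range(1,n):
  if st[i][4]>60: print("slot px",at_z(c,(st[i][0]+st[i][2]/2-.5+238,st[i][1]+st[i][3]/2-.5+120),.045)[:2])
```

```text
[[243 243 244 243 244 244 244 243 244 243 243 243 243 242]
 [244 244 244 244 243 244 244 243 243 244 243 243 243 243]
 [244 243 231 221 210 212 212 213 213 212 223 229 239 243]
 [244 245 233 176 100  79  77  77  76  78 117 220 239 243]
 [243 244 231 178  99  79  77  81  79  75 117 222 241 243]
 [244 245 232 178 100  79  82  80  77  78 120 215 241 243]
 [244 244 233 179 105  82  84  86  82  78 125 218 244 243]
 [244 245 231 177  98  85  81  86  83  82 127 221 244 244]
 [244 245 222 157  95  81  84  83  81  84 128 215 244 244]
 [245 245 222 146  90  84  84  84  83  83 125 214 243 244]
 [245 245 222 151 142 145 149 147 146 145 169 220 242 243]
 [244 245 220 168 152 144 146 154 146 148 173 217 243 244]
 [243 243 238 237 238 238 238 238 238 237 237 237 243 244]
 [244 243 243 244 243 244 243 244 243 243 242 243 244 244]]
[[ 11   7   8  27 198]] [[252.7475 140.3232]]
gauge top [np.float64(12.095372671922858), array([ 0.5987, -0.2374])] [ 0.5986 -0.2381  0.1891] 12.087354192698683
plate 11.500202810850904 [ 0.5538 -0.197 ] [[-0.2, -0.3], [-0.1, 0.1], [-0.4, -0.7], [0.7, 0.9]]
[ 0.5901 -0.1998]
[ 0.5143 -0.1285]
[ 0.5442 -0.2754]
slot px [ 0.5889 -0.1987]
```

```bash
python3 -c "
from h import *
plan(.5894,-.1998,.115,11.6)"
```

```text
from [ 0.5986 -0.2381  0.1891] shift [-0.0035 -0.1312  0.247 ] turn [ 0.0001 -0.0001  0.0027] dist 0.08390508658419017 deg 0.48815735561878704
```

Emit:
send_rows([
  [[-0.002,-0.065,0.1],[0,0,0.0027],1],
  [[-0.0035,-0.131,0.19],[0,0,0.0027],1],
  [[-0.0035,-0.131,0.247],[0,0,0.0027],1],
  [[-0.0035,-0.131,0.247],[0,0,0.0027],1],
  [[-0.0035,-0.131,0.247],[0,0,0.0027],1],
])

```text
time: 7.15
ee_pos: [0.5895, -0.2006, 0.1154]
tcp_rot: [180.0, -0.0, 11.5]
wrist_force: [-0.3, 0.2, -0.6]
opening: 0.0139
```

Run:
```python
from h import *
o=sensors.get_obs();print(o["tcp_rot"]);plan(.5894,-.1998,.080,11.6)
camera("scene");c=get_calibration("scene")
im=camera("scene");p=proj(c,(.59,-.2,.06));print(p);x,y=p.astype(int)
cv2.imwrite("pics/s3.png",cv2.resize(im[max(0,y-50):y+50,max(0,x-60):x+60],None,fx=6,fy=6,interpolation=cv2.INTER_CUBIC))
```

```text
[179.9834  -0.0231  11.4725]
from [ 0.5895 -0.2006  0.1154] shift [ 0.0002 -0.0028  0.118 ] turn [ 0.0001 -0.0001 -0.0007] dist 0.0353987109854082 deg 0.13063872030926307
[200.0348 163.8624]
```

Descend about 11 mm into the mouth slowly and check the force.

Emit:
send_rows([
  [[0,-0.003,0.03],[0,0,0],1],
  [[0,-0.003,0.06],[0,0,0],1],
  [[0,-0.003,0.08],[0,0,0],1],
  [[0,-0.003,0.095],[0,0,0],1],
  [[0,-0.003,0.11],[0,0,0],1],
  [[0,-0.003,0.118],[0,0,0],1],
  [[0,-0.003,0.118],[0,0,0],1],
])

```text
time: 7.95
ee_pos: [0.5891, -0.2, 0.0788]
tcp_rot: [-180.0, 0.0, 11.4]
wrist_force: [0.2, 0.2, -0.6]
opening: 0.0135
```

No contact force with the blade about 12 mm deep, so it is in the slot. Pushing it home.

Emit:
send_rows([
  [[0,0,0.03],[0,0,0],1],
  [[0,0,0.055],[0,0,0],1],
  [[0,0,0.075],[0,0,0],1],
  [[0,0,0.085],[0,0,0],1],
  [[0,0,0.09],[0,0,0],1],
  [[0,0,0.094],[0,0,0],1],
  [[0,0,0.096],[0,0,0],1],
  [[0,0,0.096],[0,0,0],1],
])

```text
time: 8.75
ee_pos: [0.5893, -0.2001, 0.0514]
tcp_rot: [180.0, -0.0, 11.4]
wrist_force: [-3.7, 1.8, 5.6]
opening: 0.0133
```

Emit:
send_rows([
  [[0,0,0],[0,0,0],0.2],
  [[0,0,0],[0,0,0],-0.2],
  [[0,0,0],[0,0,0],-0.2],
  [[0,0,0],[0,0,0],-0.2],
  [[0,0,-0.12],[0,0,0],-0.2],
  [[0,0,-0.25],[0,0,0],-0.2],
  [[0,0,-0.4],[0,0,0],-0.2],
  [[0,0,-0.55],[0,0,0],-0.3],
  [[0,0,-0.55],[0,0,0],-0.3],
])

```text
time: 9.65
ee_pos: [0.5909, -0.2007, 0.2227]
tcp_rot: [179.7, -0.5, 11.4]
wrist_force: [1.1, 0.3, -0.2]
opening: 0.0555
```

Run:
```python
from h import *
s=1.5625
c=wcal((.54,.081,.2391),(180,0,77.1))
W=[at_z(c,(x/s,y/s),.057)[:2] for x,y in[(650,62.5),(686,265)]]
a,t,r=fit(W,[(0,0),(.15,0)]);print("lever",a,t,r)
M=Ro.from_euler("z",a,degrees=True).as_matrix()[:2,:2];b=t+M@np.array([.044,0]);print("bal",b)
o=sensors.get_obs();print(o["ee_pos"],o["tcp_rot"],o["time"])
im=camera("wrist");cv2.imwrite("pics/w4.png",cv2.resize(im,(800,600)))
# view pose: camera above lever
plan(.55,.03,.22,45)
plan(b[0],b[1],.22,90+a,(.55,.03,.22,45))
```

```text
lever 6.851895127801494 [0.4399 0.2806] [[-0.3818 -0.0459]
 [ 0.3818  0.0459]]
bal [0.4836 0.2859]
[ 0.5909 -0.2007  0.2227] [179.7142  -0.4918  11.3927] 9.65
from [ 0.5905 -0.2005  0.2192] shift [ 0.0196 -0.78   -0.0051] turn [ 0.0015 -0.0014 -0.1867] dist 0.23407518918838302 deg 33.610587518318766
from [0.55 0.03 0.22] shift [ 0.4466 -0.7595 -0.    ] turn [-0.      0.     -0.2881] dist 0.2643247023075223 deg 51.85189512780149
```

View pics/w4.png

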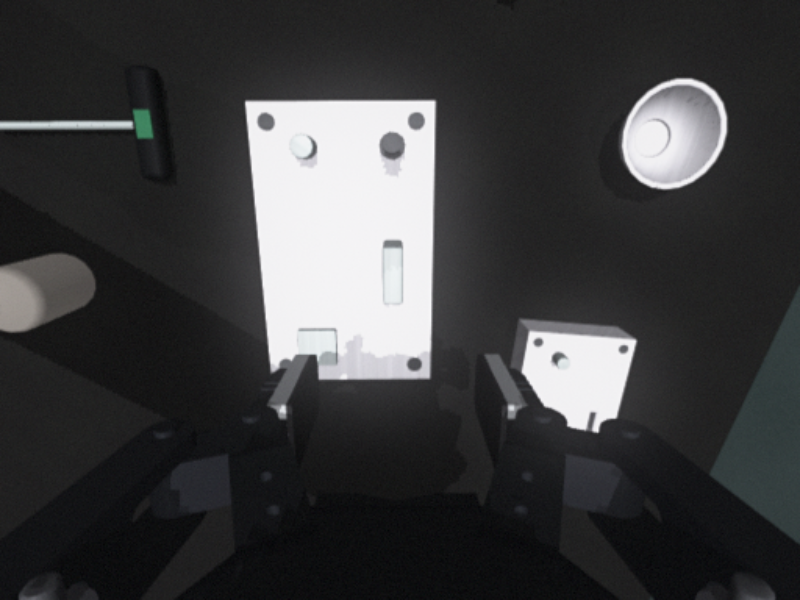

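The gauge stands upright in the slot at (393,272), released. The pin is at (302,146) and the pad at (317,346). On to the lever.

Emit:
send_rows([
  [[0.02,-0.78,0],[0,0,-0.187],-0.3],
  [[0.02,-0.78,0],[0,0,-0.187],-0.3],
  [[0.02,-0.78,0],[0,0,-0.187],-0.3],
  [[0.02,-0.78,0],[0,0,-0.187],-0.3],
  [[0.02,-0.78,0],[0,0,-0.187],-0.3],
  [[0.02,-0.78,0],[0,0,-0.187],-0.3],
  [[0.02,-0.78,0],[0,0,-0.187],-0.3],
])

```text
time: 10.4
ee_pos: [0.5485, 0.0311, 0.2144]
tcp_rot: [-180.0, 0.1, 45.1]
wrist_force: [-0.1, 0.1, -0.0]
opening: 0.0552
```

```bash
python3 -c "
from h import *
plan(.50,.26,.22,96.8)"
```

```text
from [0.5485 0.0311 0.2144] shift [ 0.4269 -0.6528 -0.0186] turn [-0.0003  0.0002 -0.287 ] dist 0.23405984575457556 deg 51.65459023619163
```

Emit:
send_rows([
  [[0.427,-0.653,-0.02],[0,0,-0.287],-0.3],
  [[0.427,-0.653,-0.02],[0,0,-0.287],-0.3],
  [[0.427,-0.653,-0.02],[0,0,-0.287],-0.3],
  [[0.427,-0.653,-0.02],[0,0,-0.287],-0.3],
  [[0.427,-0.653,-0.02],[0,0,-0.287],-0.3],
  [[0.427,-0.653,-0.02],[0,0,-0.287],-0.3],
  [[0.427,-0.653,-0.02],[0,0,-0.287],-0.3],
  [[0.427,-0.653,-0.02],[0,0,-0.287],-0.3],
])

```text
time: 11.2
ee_pos: [0.5012, 0.2584, 0.2208]
tcp_rot: [-180.0, 0.0, 96.4]
wrist_force: [0.2, 0.6, -0.2]
opening: 0.0553
```

Run:
```python
from h import *
o=sensors.get_obs();print(o["ee_pos"],o["tcp_rot"])
look([("hub",.025),("lever_end",.025)],"w5.png")
```

```text
[0.5012 0.2584 0.2208] [-179.9601    0.0311   96.3709]
hub [279.8 121.5] 0.75 [0.4407 0.2832]
lever_end [276.3 236.8] 0.56 [0.5906 0.2991]
lever_end [280.  120.8] 0.25 [0.4398 0.2833]
11.35
```

View pics/w5.png

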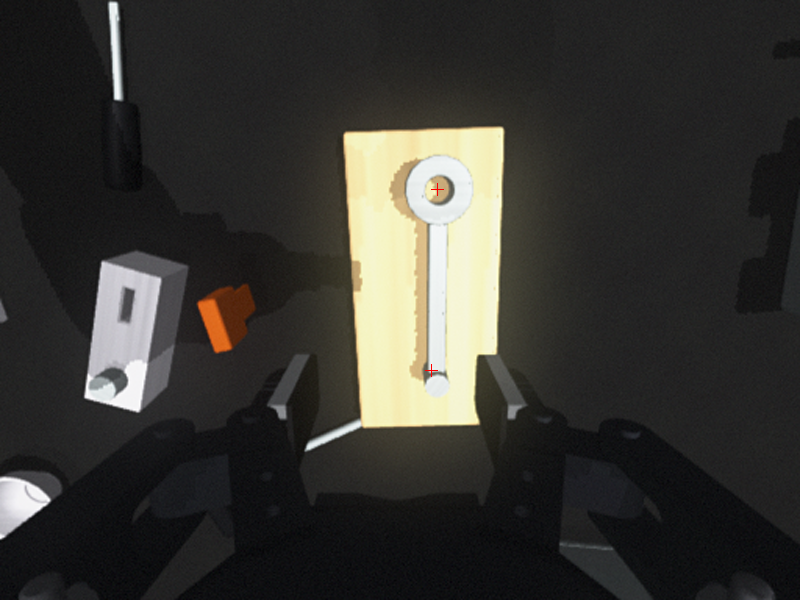

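The lever's hub top is at (439,189), its small end at (436,386), and the bar runs between them. The empty rack and the orange piece are untouched.

Run:
```python
from h import *
s=1.5625
c=get_calibration("wrist")
W=[at_z(c,(x/s,y/s),.057)[:2] for x,y in[(439.5,189),(436,386)]]
a,t,r=fit(W,[(0,0),(.15,0)]);print("lever",a,t,r)
M=Ro.from_euler("z",a,degrees=True).as_matrix()[:2,:2];b=t+M@np.array([.044,0]);print("bal",b)
plan(b[0],b[1],.029,90+a)
```

```text
lever 6.9574114465480585 [0.4397 0.2818] [[ 0.6011  0.0733]
 [-0.6011 -0.0733]]
bal [0.4834 0.2871]
from [0.5012 0.2584 0.2213] shift [ 0.1016 -0.048   0.6409] turn [-0.      0.     -0.0028] dist 0.1952012542682971 deg 0.5074671595899091
```

Emit:
send_rows([
  [[0.06,-0.03,0.12],[0,0,-0.003],-0.3],
  [[0.1,-0.048,0.26],[0,0,-0.003],-0.3],
  [[0.102,-0.048,0.4],[0,0,-0.003],-0.3],
  [[0.102,-0.048,0.5],[0,0,-0.003],-0.3],
  [[0.102,-0.048,0.57],[0,0,-0.003],-0.3],
  [[0.102,-0.048,0.61],[0,0,-0.003],-0.3],
  [[0.102,-0.048,0.635],[0,0,-0.003],-0.3],
  [[0.102,-0.048,0.635],[0,0,-0.003],-0.3],
], force=60)

```text
time: 12.15
ee_pos: [0.4829, 0.2879, 0.0307]
tcp_rot: [-180.0, 0.0, 97.2]
wrist_force: [-0.4, 0.6, 0.2]
opening: 0.0555
```

```bash
python3 -c "
from h import *
plan(.4834,.2871,.029,96.9)"
```

```text
from [0.4829 0.2879 0.0307] shift [-0.0029  0.0012  0.0057] turn [-0.0001  0.      0.0016] dist 0.001954351028687647 deg 0.2859013256124257
```

Good; close, then raise the grip force.

Emit:
send_rows([
  [[-0.002,0,0.003],[0,0,0],0.2],
  [[-0.002,0,0.003],[0,0,0],0.6],
  [[-0.002,0,0.003],[0,0,0],1],
  [[-0.002,0,0.003],[0,0,0],1],
  [[-0.002,0,0.003],[0,0,0],1],
])

```text
time: 12.65
ee_pos: [0.4835, 0.2876, 0.0311]
tcp_rot: [179.9, 0.0, 97.2]
wrist_force: [0.2, -2.5, 7.3]
opening: 0.013
```

Emit:
send_rows([
  [[0,0,0],[0,0,0],1],
  [[0,0,0],[0,0,0],1],
  [[0,0,-0.02],[0,0,0],1],
  [[0,0,-0.06],[0,0,0],1],
  [[0,0,-0.1],[0,0,0],1],
  [[0,0,-0.16],[0,0,0],1],
  [[0,0,-0.2],[0,0,0],1],
  [[0,0,-0.2],[0,0,0],1],
], force=100)

```text
time: 13.45
ee_pos: [0.4839, 0.2883, 0.0924]
tcp_rot: [179.8, -0.1, 97.3]
wrist_force: [0.8, 0.4, -7.3]
opening: 0.0117
```

Run:
```python
from h import *
o=sensors.get_obs();print({k:o[k] for k in("time","ee_pos","tcp_rot","wrist_force","torque","opening")})
c,im=look([("hub",.085),("lever_end",.085)],"w6.png")
```

```text
{'time': 13.45, 'ee_pos': array([0.4839, 0.2883, 0.0924]), 'tcp_rot': array([179.8176,  -0.0813,  97.2538]), 'wrist_force': array([ 0.7962,  0.4016, -7.2541]), 'torque': array([ 0.0357, -0.0529, -0.0076]), 'opening': 0.011735562136652793}
hub [255.1 162.4] 0.65 [0.4419 0.2839]
13.6
```

View pics/w6.png

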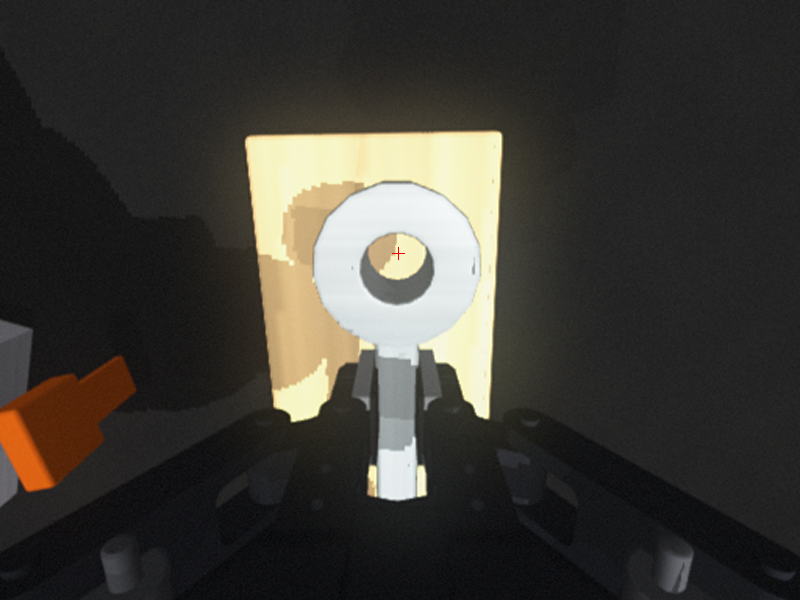

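The lever hangs level in the fingers with its hub ring centred at (397,264). Wrist load is 7.3 N with almost no moment. Next I work out the hub's offset in the tool frame and the target.

Run:
```python
from h import *
s=1.5625
o=sensors.get_obs();c=get_calibration("wrist")
z=o["ee_pos"][2]+(.057-.0311)
h=at_z(c,(397/s,264/s),z)
T=Ro.from_euler("xyz",o["tcp_rot"],degrees=True)
d=T.inv().apply(h-o["ee_pos"]);print("hub in tool",d)
# target: hub over pin, x toward pad
pin=np.array([.5143,-.1285]);pad=np.array([.5442,-.2754])
yaw=90+np.degrees(np.arctan2(*(pad-pin)[::-1]));print("tool yaw",yaw)
G=Ro.from_euler("xyz",[180,0,yaw],degrees=True)
# grasp 44mm
tcp=pin-G.apply([d[0],d[1],0])[:2]
zt=.115+.0061;print("tcp target",tcp,zt)
np.save("tgt.npy",[*tcp,zt,yaw])
plan(.50,.19,.19,70);plan(.53,.0,.19,35,(.50,.19,.19,70))
```

```text
hub in tool [ 0.0004 -0.0454 -0.0259]
tool yaw 11.504815326258836
tcp target [ 0.523  -0.1731] 0.1211
from [0.4827 0.2875 0.0893] shift [-0.3298  0.0161 -0.3354] turn [-0.0002  0.0002  0.1514] dist 0.14121265760775145 deg 27.251575005876933
from [0.5  0.19 0.19] shift [-0.5609  0.3106  0.    ] turn [ 0.     -0.      0.1944] dist 0.19235384061671346 deg 34.99999999999999
```

Emit:
send_rows([
  [[0,0,-0.1],[0,0,0],1],
  [[0,0,-0.2],[0,0,0],1],
  [[-0.05,0,-0.3],[0,0,0.02],1],
  [[-0.12,0.005,-0.335],[0,0,0.05],1],
  [[-0.2,0.01,-0.335],[0,0,0.09],1],
  [[-0.28,0.016,-0.335],[0,0,0.125],1],
  [[-0.33,0.016,-0.335],[0,0,0.151],1],
  [[-0.33,0.016,-0.335],[0,0,0.151],1],
])

```text
time: 14.4
ee_pos: [0.5001, 0.1883, 0.1896]
tcp_rot: [-179.9, 0.1, 69.8]
wrist_force: [0.3, -0.0, -7.3]
opening: 0.0116
```

```bash
python3 -c "
from h import *
plan(.53,.0,.19,35)"
```

```text
from [0.5001 0.1883 0.1896] shift [-0.5548  0.31   -0.0009] turn [-0.0001  0.0005  0.1935] dist 0.19065922832870752 deg 34.828668332982026
```

Emit:
send_rows([
  [[-0.05,0.03,0],[0,0,0.017],1],
  [[-0.13,0.07,0],[0,0,0.045],1],
  [[-0.23,0.13,0],[0,0,0.08],1],
  [[-0.33,0.185,0],[0,0,0.115],1],
  [[-0.43,0.24,0],[0,0,0.15],1],
  [[-0.51,0.285,0],[0,0,0.178],1],
  [[-0.555,0.31,0],[0,0,0.193],1],
  [[-0.555,0.31,0],[0,0,0.193],1],
])

```text
time: 15.2
ee_pos: [0.5309, 0.0007, 0.1898]
tcp_rot: [-180.0, 0.1, 35.2]
wrist_force: [0.0, -0.1, -7.2]
opening: 0.0117
```

```bash
python3 -c "
from h import *
t=np.load('tgt.npy');plan(t[0],t[1],.19,t[3])"
```

```text
from [0.5309 0.0007 0.1898] shift [-0.3556  0.4578 -0.0007] turn [-0.0001  0.0003  0.1318] dist 0.17389762902676306 deg 23.722898798653162
```

Emit:
send_rows([
  [[-0.04,0.05,0],[0,0,0.015],1],
  [[-0.11,0.14,0],[0,0,0.04],1],
  [[-0.18,0.23,0],[0,0,0.066],1],
  [[-0.25,0.32,0],[0,0,0.092],1],
  [[-0.31,0.4,0],[0,0,0.115],1],
  [[-0.345,0.445,0],[0,0,0.128],1],
  [[-0.356,0.458,0],[0,0,0.132],1],
  [[-0.356,0.458,0],[0,0,0.132],1],
])

```text
time: 16.0
ee_pos: [0.5233, -0.1715, 0.1901]
tcp_rot: [-180.0, 0.0, 11.7]
wrist_force: [1.2, 0.2, -7.5]
opening: 0.0116
```

```bash
python3 -c "
from h import *
t=np.load('tgt.npy');plan(*t)"
```

```text
from [ 0.5233 -0.1715  0.1901] shift [-0.0018  0.0051  0.23  ] turn [-0.0002  0.0001  0.0008] dist 0.06900640075370781 deg 0.15496853903867375
```

Emit:
send_rows([
  [[-0.001,0.005,0.04],[0,0,0.001],1],
  [[-0.001,0.005,0.09],[0,0,0.001],1],
  [[-0.001,0.005,0.14],[0,0,0.001],1],
  [[-0.001,0.005,0.18],[0,0,0.001],1],
  [[-0.001,0.005,0.21],[0,0,0.001],1],
  [[-0.001,0.005,0.225],[0,0,0.001],1],
  [[-0.001,0.005,0.23],[0,0,0.001],1],
  [[-0.001,0.005,0.23],[0,0,0.001],1],
  [[-0.001,0.005,0.23],[0,0,0.001],1],
  [[-0.001,0.005,0.23],[0,0,0.001],1],
])

```text
time: 17.0
ee_pos: [0.5235, -0.1737, 0.1221]
tcp_rot: [180.0, -0.0, 11.4]
wrist_force: [0.3, 0.4, -7.4]
opening: 0.0117
```

Run:
```python
from h import *
o=sensors.get_obs();print(o["ee_pos"],o["tcp_rot"],o["qd"],o["wrist_force"],o["torque"])
z=o["ee_pos"][2]-.0061
for cam in("wrist","top","scene"):
    print(cam);c,im=look([("hub",z),("lever_end",z),("gauge",.045)],cam+"7.png",cam)
    if cam!="wrist":
        p=proj(c,(.53,-.2,.08)).astype(int);k=im[max(0,p[1]-55):p[1]+55,max(0,p[0]-70):p[0]+70]
        cv2.imwrite("pics/crop_"+cam+"7.png",cv2.resize(k,None,fx=5,fy=5,interpolation=cv2.INTER_CUBIC))
a=cv2.imread("pics/wrist7.png");b=cv2.imread("pics/crop_scene7.png")
cv2.imwrite("pics/both7.png",np.hstack([cv2.resize(a,(400,300)),cv2.resize(b,(400,300))]))
```

```text
[ 0.5235 -0.1737  0.1221] [179.9743  -0.0493  11.3882] [-0.0467  0.0951  0.004  -0.0169  0.0057 -0.0062] [ 0.2603  0.4118 -7.419 ] [0.0031 0.0148 0.0043]
wrist
hub [254.  160.8] 0.91 [ 0.515  -0.1311]
lever_end [319.3 238. ] 0.46 [ 0.5622 -0.1689]
gauge [319.5 239.9] 0.96 [ 0.5879 -0.201 ]
gauge [276.  210.3] 0.68 [ 0.5444 -0.1816]
17.2
top
hub [290.5 210.6] 0.78 [ 0.5145 -0.1281]
hub [156.2 206.7] 0.5 [0.5163 0.2539]
gauge [206.8 197.2] 0.54 [0.551  0.1199]
17.4
scene
hub [235.8 147.7] 0.6 [ 0.5218 -0.124 ]
hub [198.7 173.5] 0.31 [ 0.6609 -0.0901]
hub [221.6 177. ] 0.21 [ 0.63   -0.0419]
gauge [297.3 226. ] 0.84 [0.5638 0.1397]
gauge [202.6 165.4] 0.58 [ 0.5772 -0.2091]
gauge [220.3 274.2] 0.27 [0.7714 0.1327]
17.6
```

View pics/both7.png

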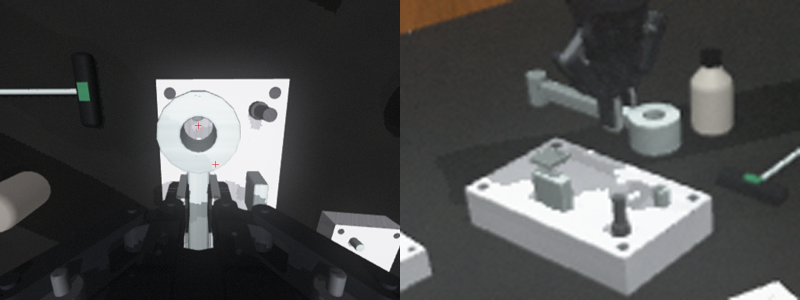

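The pin shows through the hub's bore in the left half at (198,125). The scene crop on the right shows the lever level, its small end toward the pad, and the gauge seated. Handing in.

```bash
python3 -c "
from h import *
o=sensors.get_obs();print(o['time'],o['ee_pos'],o['opening']);print(bot.job_done())"
```

```text
17.6 [ 0.5232 -0.1735  0.1215] 0.01138142604337208
the job is handed in; nothing more can be done
None
```

The job is handed in at 17.6 s of the 58 s allowed. The program gave no verdict, so the results below come from my own last checks.

- **Gauge:** It went into the plate's slot with no side force and came to rest at the same tool height as in the rack, with about 6 N of contact. I then let go of it. The last pictures show it upright; the wrist camera puts it at (0.588, -0.201), against a slot estimate of (0.5895, -0.199).
- **Lever:** It is gripped about 45 mm from the hub centre, and the wrist carries 7.4 N with almost no moment. The hub is at (0.515, -0.131) and the pin at (0.514, -0.1285), so about 3 mm apart sideways. The hub's underside is about 50 mm above the pin tip, and the lever looks level and still.
- **Weak or disagreeing checks:** No camera gave a reliable reading of the small end in the final pose. Its position over the pad comes from the lever's direction and the scene view. The scene camera placed the hub about 9 mm from where the other two did; I trusted the wrist and top cameras, which agree with each other.

I saw no sign that any bystander was moved.

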